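# Hold the cell box open with its lever

## Task

Open the heavy lid of the steel cell box and hold it open for the person who will load it: with the fingertips push the tail of the swivel stop round towards the box, right to its end, so that the stop no longer blocks the lever, then press the long end of the lever all the way down to its rubber bumper. The program finishes while still holding the lever down and the lid up. Do not touch the lid itself or lift the lever out of its fork, and leave the jar, tape and solder reel where they are.

Things in the scene. Friction and masses are not known exactly. Their poses are not given: they have to be found in the camera images.
- opener: Fixed steel base with grey box, lever fork, stop post, bumper. Origin on the desk below the lever's pin; x points from fork to box, z up; the lever's long arm points to -x. In this frame (mm): box x 70 to 166, y -62 to 62, 74 high; fork x, y within 20, 96 high; stop post x -65, y -40; rubber bumper x -95, y 0, 49 high; plate 8 thick. A wire rack on posts stands at the back left of the desk.
- lever: Loose cranked steel lever, 255 mm long, 14 wide, 10 thick. Origin at its cross pin, 85 mm up, lying in the fork's open notches; frame parallel to the opener's at rest. The long arm rises 17 degrees; the short arm's round nose lies 58 mm past the pin under the lid's lip. Pressed (3 to 8 N) it turns about the pin some 0.6 rad to the bumper; the lid's weight returns it.
- lever_pad (a point): Centre of the top face of the paddle (50 mm long, 36 mm wide, 10 mm thick) at the end of the lever's long arm, 172 mm from the pin. At rest about 140 mm above the desk; with the lever on the bumper about 40 mm above the desk.
- stop (a joint): Swivel stop: dark steel bar 119x14x12 mm, top 95 mm up, on a vertical pivot beside the lever. Its short end (50 mm) blocks the long arm from below; its tail (69 mm, with a peg) stands out on the other side. 0: square to the lever; grows as the tail goes towards the box (opener +x) to 1.4 rad, its end; clear above 1.0. Stays where left; 1 N at the peg moves it. Starts at 0 to 0.3.
- stop_axis (a point): Centre of the top face of the stop's bar on its vertical pivot axis, 95 mm above the desk.
- stop_peg (a point): Centre of the top of the upright peg (12 mm diameter, 28 mm tall above the bar) on the stop's tail, 63 mm from the pivot axis; top 123 mm above the desk.
- lid_lip (a point): Middle of the lid's free edge over the lever's nose, about 77 mm above the desk when shut, 38 mm on the box side of the pin.
- lid (a joint): Opening angle of the heavy steel lid, a plate 128 x 132 x 12 mm with a thin grey panel on top, about 2 kg (varies), hinged at the far end of the box, not to be touched. 0 shut; about 0.3 rad when the lever lies on the bumper; falls shut by its weight.
- flux_jar: Bystander: round jar with green lid, 41 mm wide, 29 mm tall. Origin at the centre of its underside.
- tape_roll: Bystander: roll of orange tape lying flat, 68 mm wide, 29 mm tall. Origin at the centre of its underside.
- solder_reel: Bystander: reel of solder with green rims, standing on one flange, 60 mm wide, 43 mm tall. Origin at the centre of its underside.

How it is judged:
By the outcome, as a careful person would: the job done as asked, in the order asked, and still so for the second after the job is handed in, while the arm keeps its last pose, push and grip.
It also fails if it takes over 48 s, if anything falls off the work surface, if the arm or the gripper's body presses on something with over 40 N, if the wrist force passes 120 N, or if a joint passes its speed limit or range.

## Robot

A 7-joint arm with a two-finger parallel gripper is mounted at the origin on a cart in front of the work surface, level with it; the furniture and walls round the work are solid. World frame = base frame: x ahead of the robot, y to its left, z up, the work surface at z = 0. Lengths are in mm, angles in rad, forces in N, time in s.
With the tool pointing down it reaches from about 350 to 900 mm from the base axis. Payload 7.2 kg.
Tool frame: the origin (TCP) lies on the front face of the gripper's body, between the roots of the fingers; the fingertips stand ctrl.nose_length ahead of it and the grasp point (between the pads) lies 54 mm ahead of it (ctrl.nose_length is the distance from the TCP to the fingertips, in mm); z points along the fingers, y is the line along which they close (so a half turn about z gives the same grasp; the last joint's range is limited). The gripper opens to 85 mm and grips with 20 to 120 N. Pads are 22 mm wide; open, the fingers measure 114 mm over their backs; the gripper's body (76 mm by 85 mm) begins 54 mm behind the grasp point. The pads swing forward as they close: fully open they stand 13 mm farther back than shut.
Start: joints at [1.045, 0.411, -0.013, 1.596, 0.006, 1.134, -0.082], TCP at [276.223, -560.649, 303.897] pointing down, gripper open.
Joint ranges: [-2.95, 2.95], [-0.29, 1.99], [-1.47, 1.44], [0.14, 2.54], [-1.03, 4.17], [0.13, 1.85], [-2.86, 2.86]. Speed limits (rad/s): [2.39, 2.39, 3.01, 3.01, 3.14, 3.14, 3.14].

## Interface

Orientations are given as a unit quaternion [x, y, z, w].
In Python, from plant import ctrl gives the robot as it stands. The module is installed in compiled form; this text tells all that it offers.
- The arm moves only by the tool send_rows, never from a script. Its argument "moves" is a list of rows, each a list of 3 entries, a list of its own where there are three numbers: the turn, a rotation vector about the tool's x, y, z normalised to -1 to 1, where 1 is 180 degrees, then the shift along the tool's x, y, z normalised to -1 to 1, where 1 is 0.1 m, then the opening in per cent of the stroke, from 0 (shut) to 100 (fully open). A call has 1 to 20 rows; each row is the pose to reach, as a shift and turn from the pose commanded when the call began, along the tool's axes at that moment, turning the shorter way round; what a row does not reach only later rows make up. A row lasts 1/10 s, in which the tool goes at most 50 mm and 8.59 degrees, less where a joint would pass 70% of its speed; a pose out of reach is approached as far as the arm can. A call with a number of a shift or a turn outside -1 to 1 is refused whole. A call with a gripper value outside its range is refused whole. The fingers move at their own pace and stop on an object; the grip force is fixed at half the most. Time passes only in rows, so rows that repeat a pose let the fingers close. It gives the time, the measured TCP pose, the force, the opening and the grip force at its end, in the units of the state.
- ctrl.get_state(): the state, without advancing time (a new reading comes with each control period).
- ctrl.grab_frame(name): name is "scene" or "top"; returns the picture (420x560x3 uint8, red, green, blue); there is no depth.
- ctrl.camera_info(name): a dict with "K" (3x3 intrinsics, pixels), "distortion" ([k1, k2, p1, p2, k3] as OpenCV has them; the pictures are not rectified), "rvec" (rotation vector, rad) and "tvec" (3), from world to camera coordinates, as OpenCV has them. Camera axes: x right, y down, z forward; pixel columns grow to the right and rows downward; lengths in mm; the calibration is good to about 2 mm. A picture is of the moment at which its call begins. camera_info takes no time and is no camera call.
- ctrl.finish_job(): hands the job in; it is judged then, once.
The state is a dict: "t": time; "q": joint angles; "dq": joint speeds; "joint_torque": joint torques, N m; "eef_pos": TCP position; "tcp_rot": TCP orientation; "wrist_force": force on the tool from outside, world axes, zero at the start; "torque": the same for the moment, N m; "finger_gap": finger opening in mm; "grasp_force": force on a finger pad.
Only numpy, scipy, OpenCV 4.12 (cv2) and the standard library are available. Lean on these libraries where they do the work, as an engineer would, in place of code of your own. Each camera call takes 0.05 s, during which the arm holds its last target. There are 200 camera calls.

## Working session

There is one attempt and no reset: what is moved stays moved. The work goes in short steps, Python scripts to look and compute and a tool call to move; the robot and the scene stay as the last step left them, time stands still between calls to the robot, and variables do not carry over. Pictures are saved under pics/ and viewed, at most 10 in all, crops included, and the job is handed in when it is done.

Besides the shell and the picture viewer there is one more tool, called after "Call:" as name([rows], argument=value, ...), one row to a line, values as JSON. send_rows: Moves the arm, as the interface text tells. Its arguments: {"type":"object","properties":{"moves":{"type":"array"}},"required":["moves"]}

```bash
mkdir -p pics
python3 - <<'E'
from plant import ctrl
import cv2
for n in("scene","top"):
    f=ctrl.grab_frame(n); cv2.imwrite(f"pics/{n}0.png",cv2.resize(f[:,:,::-1],None,fx=1.42,fy=1.42,interpolation=cv2.INTER_CUBIC))
    i=ctrl.camera_info(n); print({k:[round(float(x),4) for x in __import__('numpy').ravel(v)] for k,v in i.items()})
s=ctrl.get_state(); print(s, ctrl.nose_length)
E
```

```text
{'K': [545.7888, 0.0, 269.0534, 0.0, 545.7888, 209.9366, 0.0, 0.0, 1.0], 'distortion': [-0.0501, 0.0, 0.0, 0.0, 0.0], 'rvec': [1.0444, -2.5057, 0.9235], 'tvec': [289.1439, 420.443, 815.6312]}
{'K': [485.6291, 0.0, 286.8482, 0.0, 485.6291, 204.6909, 0.0, 0.0, 1.0], 'distortion': [-0.1428, 0.0, 0.0, 0.0, 0.0], 'rvec': [2.1892, -2.0364, 0.2134], 'tvec': [-152.0534, 548.7082, 865.0504]}
{'t': 0.1, 'q': array([ 1.0448152 ,  0.41184904, -0.01268108,  1.59698929,  0.00558545,
        1.13433258, -0.08221652]), 'dq': array([ 0.00011181, -0.00094677,  0.00112798, -0.00206898,  0.00083143,
       -0.00174705, -0.00039256]), 'joint_torque': array([ 3.27067515e-03, -6.01827621e+01,  6.84482809e-01, -3.00087726e+01,
        1.40551777e-02,  6.41803286e-03,  3.67947644e-05]), 'eef_pos': array([ 276.02258036, -560.34194774,  303.10726356]), 'tcp_rot': array([ 9.73921459e-01,  2.26884102e-01, -2.27543429e-04, -7.37090459e-04]), 'wrist_force': array([-0.57078045, -0.08194903,  0.05561562]), 'torque': array([ 0.02591371,  0.00043625, -0.00559122]), 'grasp_force': 0.0, 'finger_gap': 85.10024783025301} 72.6
```

View pics/scene0.png

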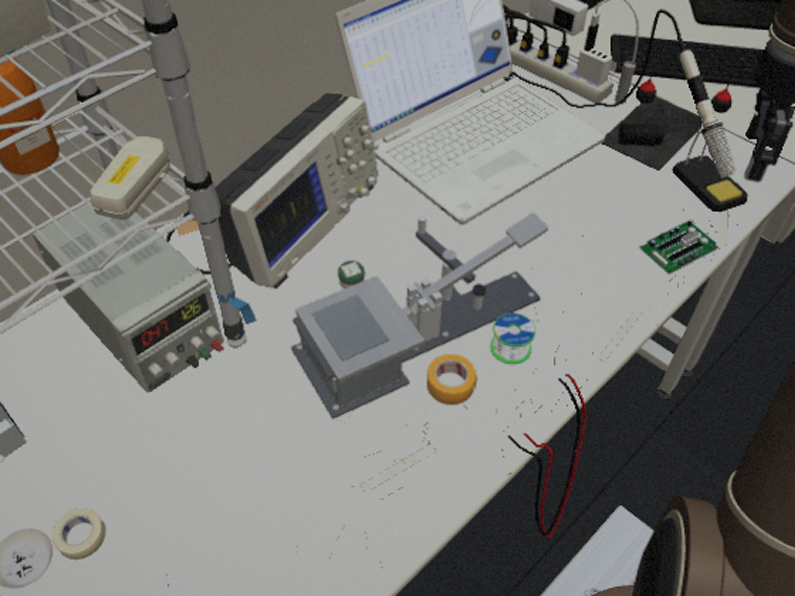

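View pics/top0.png

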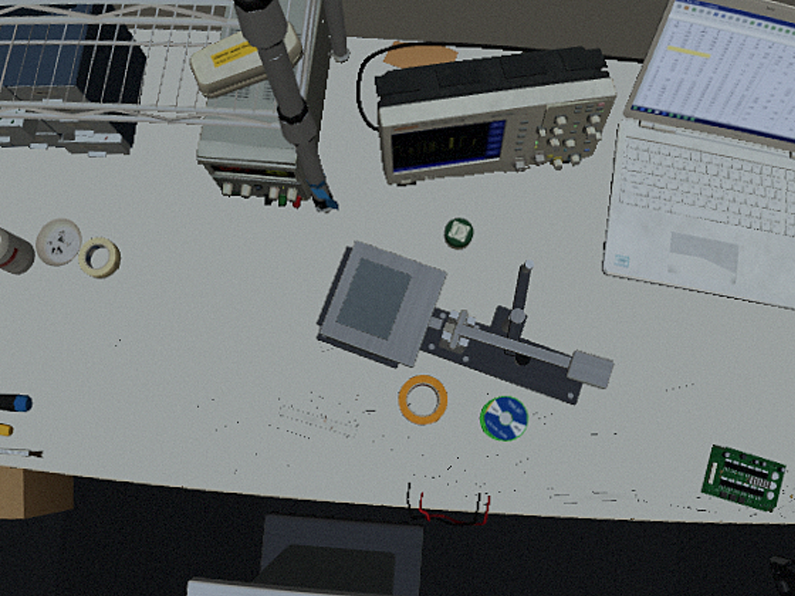

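The scene picture shows the peg at about (421,221) and the paddle at (527,229). In the top picture, the peg is at (528,265), the stop pivot at (517,316) and the paddle at (592,368), all in enlarged pixels. I'll take closer crops next.

Run:
```python
import cv2
from plant import ctrl
a=ctrl.grab_frame("top")[160:290,215:440,::-1]; b=ctrl.grab_frame("scene")[140:300,195:395,::-1]
cv2.imwrite("pics/topc.png",cv2.resize(a,None,fx=3.5,fy=3.5,interpolation=cv2.INTER_CUBIC))
cv2.imwrite("pics/scenec.png",cv2.resize(b,None,fx=3.5,fy=3.5,interpolation=cv2.INTER_CUBIC))
```

```text
(no output)
```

View pics/topc.png

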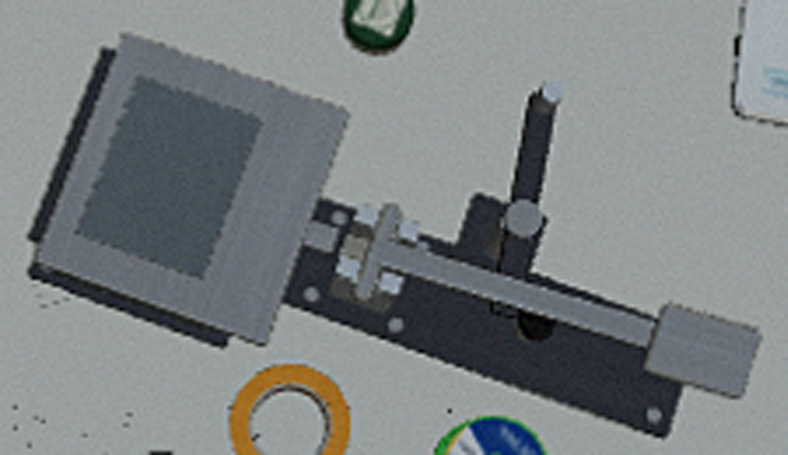

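View pics/scenec.png

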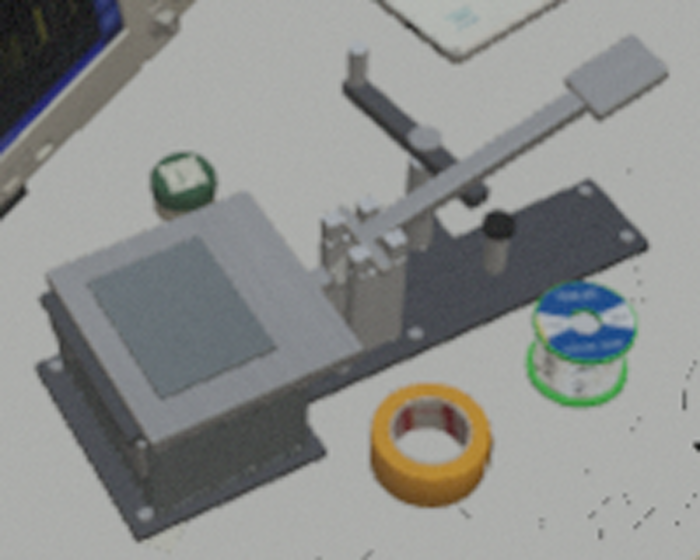

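The top crop has the peg at (551,92), the pivot cap at (524,217) and the paddle centre at (704,351). In the scene crop they are at (358,50), (426,137) and (616,77). The peg is at the back, on the side away from the robot.

```bash
cat > h.py <<'E'
import numpy as np,cv2
from plant import ctrl
from scipy.optimize import least_squares
from scipy.spatial.transform import Rotation as R
def proj(n,P):
    i=ctrl.camera_info(n); return cv2.projectPoints(np.array(P,float).reshape(-1,1,3),np.array(i["rvec"]),np.array(i["tvec"]),np.array(i["K"]),np.array(i["distortion"]))[0].reshape(-1,2)
def tri(pt,ps):
    return least_squares(lambda p:np.r_[proj("top",p)[0]-pt,proj("scene",p)[0]-ps],[500,0,100])
def T(p):return np.array([215,160])+(np.array(p)+.5)/3.5-.5
def S(p):return np.array([195,140])+(np.array(p)+.5)/3.5-.5
E
python3 - <<'E'
from h import *
o={}
for n,a,b in[("peg",(551,92),(358,50)),("cap",(524,217),(426,137)),("pad",(704,351),(616,77)),("jar",(378,15),(183,175)),("lidNR",(266,346),(362,347)),("lidFR",(349,108),(247,194))]:
    r=tri(T(a),S(b)); print(n,r.x.round(1),"res",r.fun.round(1))
# joint fit: x,y,yaw,stop,capz
def pts(v):
    x,y,w,s=v[:4]
    M=R.from_euler('z',w).as_matrix()
    # stop tail at s=0 points -y; grows toward +x
    P=[[-163,0,140],[-65,-40,v[4]],[-65+63*np.sin(s),-40-63*np.cos(s),123],[38,66,86],[38,-66,86]]
    return (M@np.array(P).T).T+[x,y,0]
tp=np.array([T(p) for p in[(704,351),(524,217),(551,92),(266,346),(349,108)]])
sp=np.array([S(p) for p in[(616,77),(426,137),(358,50),(362,347),(247,194)]])
f=lambda v:np.r_[(proj("top",pts(v))-tp).ravel(),(proj("scene",pts(v))-sp).ravel()]
r=least_squares(f,[500,0,1.4,.1,100]);print(r.x.round(3));print(r.fun.reshape(-1,2).round(1).tolist());print(pts(r.x).round(1))
x,y,w=r.x[:3];M=R.from_euler('z',w).as_matrix()
for a in(0,.5,1,1.4):print(a,(M@[-65+63*np.sin(a),-40-63*np.cos(a),123]+[x,y,0]).round(0))
print("pad down",(M@[-np.sqrt(172**2-45**2),0,40]+[x,y,0]).round(0))
E
```

```text
peg [ 592.  -261.7  117.9] res [-0.4 -0.6  0.8  0.2]
cap [ 529.9 -253.9   95.9] res [-0.3 -0.5  0.6  0.1]
pad [ 463.6 -340.4  130.5] res [-0.5 -0.8  1.1  0.1]
jar [ 654.2 -175.8   27.3] res [-0.6 -1.   1.2  0.3]
lidNR [ 456.5 -124.8   82.4] res [-0.7 -1.1  1.3  0.2]
lidFR [ 585.2 -161.4   75.9] res [-0.1 -0.1  0.2  0. ]
[ 5.07733e+02 -1.78688e+02  1.28800e+00  1.59000e-01  9.94390e+01]
[[-2.1, -0.7], [-0.9, 0.2], [-0.8, -0.5], [-1.3, -0.5], [-0.3, 0.4], [0.7, -1.7], [0.9, -0.2], [0.9, -0.9], [1.6, -0.2], [1.1, -2.2]]
[[ 462.2 -335.2  140. ]
 [ 528.  -252.3   99.4]
 [ 590.5 -260.1  123. ]
 [ 455.  -123.8   86. ]
 [ 581.7 -160.6   86. ]]
0 [ 588. -270.  123.]
0.5 [ 590. -239.  123.]
1 [ 575. -211.  123.]
1.4 [ 556. -196.  123.]
pad down [ 461. -338.   40.]
```

The fit is consistent: opener origin at (508,−180), yaw 1.288, stop about 0.16 rad. The current tool yaw puts the finger-back normal at 116°, which is the middle of the push arc, so no turning is needed. I'll approach high with the fingers shut.

Call:
send_rows([
  [[0,0,0],[0.3,-0.07,0],0],
  [[0,0,0],[0.6,-0.14,0],0],
  [[0,0,0],[1,-0.23,0],0],
])

```text
t: 0.5
eef_pos: [355.1, -496.1, 303.7]
tcp_rot: [0.974, 0.225, -0.0, 0.0]
wrist_force: [-0.5, -0.1, -0.4]
finger_gap: 44.0
grasp_force: 0.0
```

Call:
send_rows([
  [[0,0,0],[0.4,-0.1,0],0],
  [[0,0,0],[0.8,-0.19,0],0],
  [[0,0,0],[1,-0.24,0],0],
])

```text
t: 0.8
eef_pos: [438.2, -426.6, 303.7]
tcp_rot: [0.973, 0.229, 0.001, -0.001]
wrist_force: [0.0, 0.4, 0.6]
finger_gap: 0.2
grasp_force: 0.0
```

Call:
send_rows([
  [[0,0,0],[0.4,-0.1,0],0],
  [[0,0,0],[0.8,-0.19,0],0],
  [[0,0,0],[1,-0.24,0],0],
])

```text
t: 1.1
eef_pos: [517.0, -360.8, 303.7]
tcp_rot: [0.973, 0.229, 0.001, -0.001]
wrist_force: [0.3, -0.5, -0.5]
finger_gap: -0.2
grasp_force: 0.0
```

Call:
send_rows([
  [[0,0,0],[0.4,-0.1,0],0],
  [[0,0,0],[0.8,-0.19,0.2],0],
  [[0,0,0],[1.1,-0.24,0.4],0],
])

```text
refused, shift out of range in row 3
```

Call:
send_rows([
  [[0,0,0],[0.4,-0.1,0],0],
  [[0,0,0],[0.8,-0.19,0.2],0],
  [[0,0,0],[1,-0.24,0.4],0],
  [[0,0,0],[1,-0.24,0.7],0],
  [[0,0,0],[1,-0.24,0.7],0],
])

```text
t: 1.6
eef_pos: [591.5, -296.9, 229.3]
tcp_rot: [0.974, 0.228, -0.003, -0.002]
wrist_force: [-0.5, -0.8, -0.3]
finger_gap: -0.2
grasp_force: 0.0
```

Run:
```python
from h import *
b=ctrl.grab_frame("scene")[60:260,215:415,::-1]; a=ctrl.grab_frame("top")[90:290,260:460,::-1]
cv2.imwrite("pics/m1.png",cv2.resize(np.hstack([b,a]),None,fx=2,fy=2,interpolation=cv2.INTER_CUBIC))
s=ctrl.get_state();tr=R.from_quat(s["tcp_rot"]);print(s["eef_pos"],ctrl.nose_length)
for d in(72.6,85.6):
    p=s["eef_pos"]+tr.apply([0,0,d]); print(d,p.round(1),(proj("scene",p)-[215,60])*2,(proj("top",p)-[260,90])*2+[400,0])
```

```text
[ 592.51437639 -299.15898664  233.7654231 ] 72.6
72.6 [ 592.4 -299.1  161.2] [[191.96104485 138.93405436]] [[675.6067725  181.27804952]]
85.6 [ 592.4 -299.1  148.2] [[191.32515341 148.61831205]] [[672.20051345 185.0320399 ]]
```

View pics/m1.png

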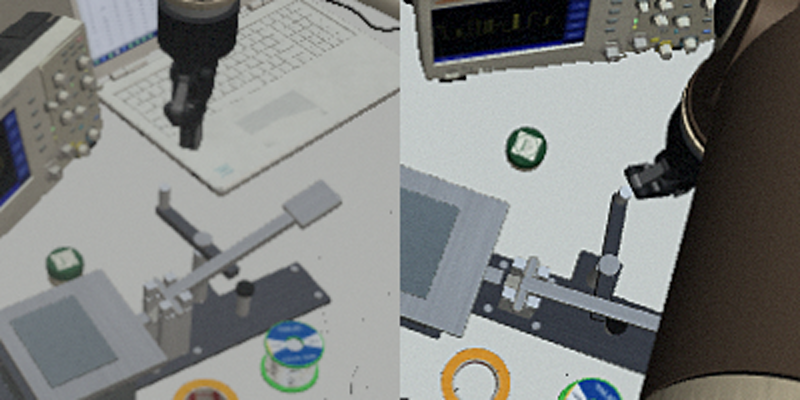

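The fingertip matches nose_length 72.6. The finger linkages bulge out above the tips, so I'll zoom in to get the finger profile.

Run:
```python
from h import *
import cv2
b=ctrl.grab_frame("scene")[60:160,270:350,::-1]; a=ctrl.grab_frame("top")[150:200,355:405,::-1]
s=ctrl.get_state();tr=R.from_quat(s["tcp_rot"])
b=cv2.resize(b,None,fx=5,fy=5,interpolation=cv2.INTER_CUBIC);a=cv2.resize(a,None,fx=8,fy=8,interpolation=cv2.INTER_CUBIC)
# draw grid: axis ticks at y offset ±14.5,±30 for d=72.6,52.6,32.6
for d,c in((72.6,(0,0,255)),(52.6,(0,255,0)),(32.6,(255,128,0)),(0,(255,0,255))):
    for yy in(-35,-14.5,0,14.5,35):
        p=s["eef_pos"]+tr.apply([0,yy,d])
        u=(proj("scene",p)[0]-[270,60]+.5)*5; cv2.circle(b,tuple(int(x) for x in u),3 if yy>=0 else 2,c,-1 if yy>=0 else 1)
        u=(proj("top",p)[0]-[355,150]+.5)*8; cv2.circle(a,tuple(int(x) for x in u),3,c,-1 if yy>=0 else 1)
a=cv2.copyMakeBorder(a,0,100,0,0,cv2.BORDER_CONSTANT)
cv2.imwrite("pics/m2.png",np.hstack([b,a]))
```

```text
(no output)
```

View pics/m2.png

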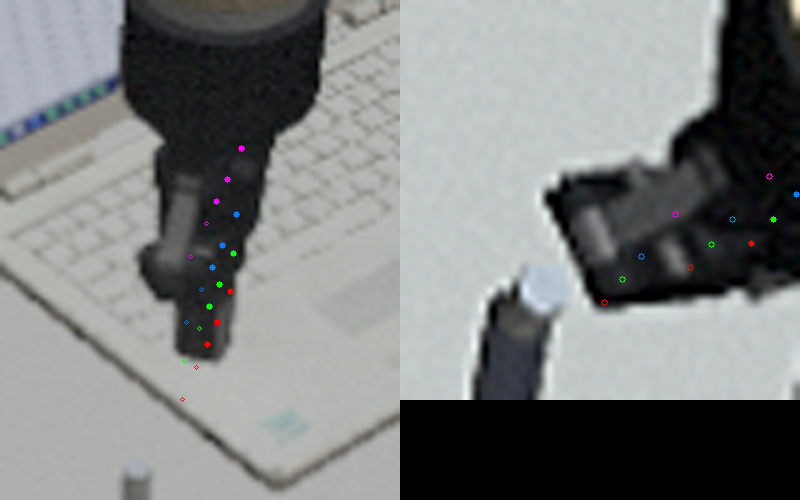

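Call:
send_rows([
  [[0,0,0],[0.15,0,0.1],0],
  [[0,0,0],[0.15,0,0.4],0],
  [[0,0,0],[0.15,0,0.57],0],
  [[0,0,0],[0.15,0,0.57],0],
])

```text
t: 2.2
eef_pos: [606.1, -291.0, 174.4]
tcp_rot: [0.974, 0.227, -0.001, -0.001]
wrist_force: [-0.5, 0.7, -0.4]
finger_gap: 0.1
grasp_force: 0.0
```

Call:
send_rows([
  [[0,0,0],[0,-0.08,0],0],
  [[0,0,0],[0,-0.15,0],0],
  [[0,0,0],[0.03,-0.22,0],0],
  [[0,0,0],[0.07,-0.29,0],0],
  [[0,0,0],[0.09,-0.39,0],0],
  [[0,0,0],[0.1,-0.5,0],0],
  [[0,0,0],[0.1,-0.5,0],0],
])

```text
t: 2.9
eef_pos: [592.8, -240.3, 176.9]
tcp_rot: [0.974, 0.228, -0.0, -0.001]
wrist_force: [-0.1, 0.1, -0.5]
finger_gap: -0.3
grasp_force: 0.0
```

Run:
```python
from h import *
b=ctrl.grab_frame("scene")[110:230,250:350,::-1]; a=ctrl.grab_frame("top")[120:240,310:410,::-1]
cv2.imwrite("pics/m3.png",cv2.resize(np.hstack([b,a]),None,fx=4,fy=4,interpolation=cv2.INTER_CUBIC))
s=ctrl.get_state();print(s["eef_pos"],s["wrist_force"],s["t"])
```

```text
[ 592.94786625 -242.28392397  176.82316715] [-0.71054414 -0.50221913 -0.73209203] 3.0
```

View pics/m3.png

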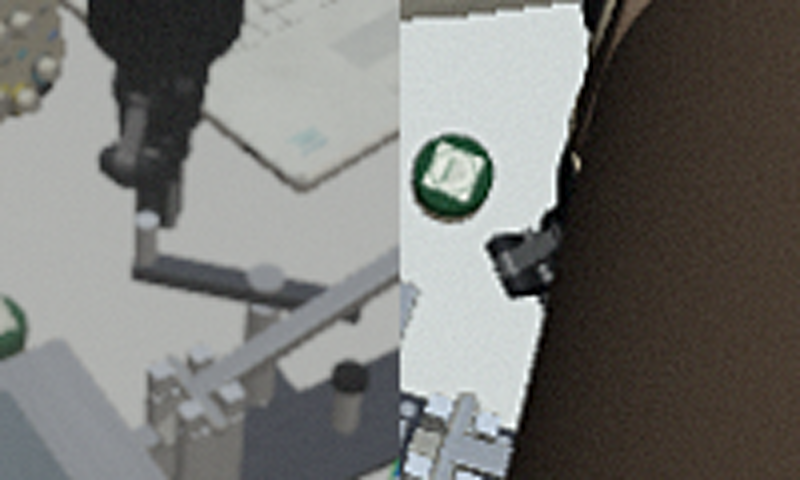

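The stop bar has swung: the peg top is now at (147,222) in the scene half, just ahead of the fingers. I'll keep following the arc.

Call:
send_rows([
  [[0,0,0],[0,-0.08,0],0],
  [[0,0,0],[-0.02,-0.16,0],0],
  [[0,0,0],[-0.06,-0.25,0],0],
  [[0,0,0],[-0.09,-0.32,0],0],
  [[0,0,0],[-0.11,-0.37,0],0],
  [[0,0,0],[-0.11,-0.37,0],0],
])

```text
t: 3.6
eef_pos: [566.3, -214.1, 176.9]
tcp_rot: [0.974, 0.227, -0.0, -0.0]
wrist_force: [-0.1, 0.4, -0.0]
finger_gap: 0.4
grasp_force: 0.0
```

Call:
send_rows([
  [[0,0,0],[-0.01,-0.03,0],0],
  [[0,0,0],[-0.02,-0.05,0],0],
  [[0,0,0],[-0.02,-0.05,0],0],
])

```text
t: 3.9
eef_pos: [565.0, -212.9, 177.4]
tcp_rot: [0.974, 0.226, 0.002, 0.002]
wrist_force: [8.0, -7.6, -5.6]
finger_gap: -0.1
grasp_force: 4.6
```

The force jumped to about 11 N where the end of travel is expected. A slight push more, then back off and up.

Call:
send_rows([
  [[0,0,0],[-0.01,-0.02,0],0],
  [[0,0,0],[-0.01,-0.02,0],0],
])

```text
t: 4.1
eef_pos: [564.2, -212.7, 177.8]
tcp_rot: [0.974, 0.226, 0.003, 0.003]
wrist_force: [11.0, -9.9, -6.8]
finger_gap: -0.4
grasp_force: 6.8
```

Call:
send_rows([
  [[0,0,0],[0.02,0.15,0],0],
  [[0,0,0],[0.03,0.3,0],0],
  [[0,0,0],[0.03,0.4,-0.3],0],
  [[0,0,0],[0.03,0.7,-0.7],0],
  [[0,0,0],[0.03,1,-0.9],0],
  [[0,0,0],[0.03,1,-0.9],0],
])

```text
t: 4.7
eef_pos: [609.9, -302.7, 270.6]
tcp_rot: [0.974, 0.225, 0.002, 0.003]
wrist_force: [-0.7, -0.5, -0.0]
finger_gap: 0.1
grasp_force: 0.0
```

Run:
```python
from h import *
b=ctrl.grab_frame("scene")[110:270,200:360,::-1]
cv2.imwrite("pics/m4.png",cv2.resize(b,None,fx=3.5,fy=3.5,interpolation=cv2.INTER_CUBIC))
s=ctrl.get_state();print(s["eef_pos"],s["wrist_force"],s["t"])
M=R.from_euler('z',1.288)
for a in(1.0,1.2,1.4):
  p=M.apply([-65+63*np.sin(a),-40-63*np.cos(a),123])+[507.7,-178.7,0]; print(a,(proj("scene",p)[0]-[200,110]+.5)*3.5)
```

```text
[ 608.85437787 -300.05353197  268.25969486] [ 0.77265492  1.12421786 -0.82637376] 4.75
1.0 [303.80368073 207.49387455]
1.2 [304.82256605 223.29396557]
1.4 [310.29111781 238.91696594]
```

View pics/m4.png

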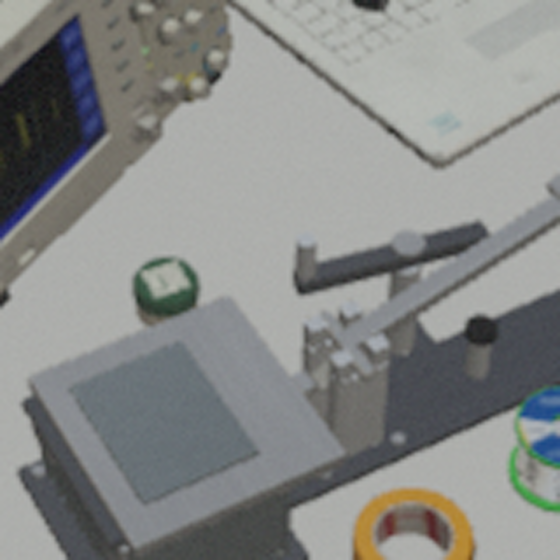

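The peg is at (307,239), matching 1.4 rad, so the stop is at its end and clear of the lever. Next is moving over the paddle.

Call:
send_rows([
  [[0,0,0],[-0.4,-0.07,0],0],
  [[0,0,0],[-0.8,-0.14,0],0],
  [[0,0,0],[-1,-0.18,0],0],
])

```text
t: 5.05
eef_pos: [506.9, -326.0, 265.4]
tcp_rot: [0.974, 0.226, -0.002, -0.001]
wrist_force: [-0.8, 0.1, 0.3]
finger_gap: 0.1
grasp_force: 0.0
```

Call:
send_rows([
  [[0,0,0],[-0.3,-0.06,0],0],
  [[0,0,0],[-0.51,-0.1,0.2],0],
  [[0,0,0],[-0.51,-0.1,0.4],0],
  [[0,0,0],[-0.51,-0.1,0.4],0],
])

```text
t: 5.45
eef_pos: [458.3, -337.7, 223.8]
tcp_rot: [0.974, 0.227, -0.002, -0.002]
wrist_force: [0.2, 0.1, -0.0]
finger_gap: 0.1
grasp_force: 0.0
```

Call:
send_rows([
  [[0,0,0],[-0.03,0.03,0.1],0],
  [[0,0,0],[-0.03,0.03,0.2],0],
  [[0,0,0],[-0.03,0.03,0.3],0],
  [[0,0,0],[-0.04,0.04,0.4],0],
  [[0,0,0],[-0.04,0.04,0.5],0],
  [[0,0,0],[-0.04,0.04,0.5],0],
])

```text
t: 6.05
eef_pos: [458.2, -344.4, 175.3]
tcp_rot: [0.974, 0.227, -0.001, -0.001]
wrist_force: [0.5, -1.9, 1.7]
finger_gap: -0.6
grasp_force: 1.0
```

Call:
send_rows([
  [[0,0,0],[0,0,0.1],0],
  [[0,0,0],[0,0,0.2],0],
  [[0,0,0],[0,0,0.3],0],
  [[0,0,0],[0.02,-0.02,0.4],0],
  [[0,0,0],[0.03,-0.03,0.5],0],
  [[0,0,0],[0.03,-0.03,0.58],0],
  [[0,0,0],[0.03,-0.03,0.6],0],
  [[0,0,0],[0.03,-0.03,0.6],0],
])

```text
t: 6.85
eef_pos: [460.1, -339.9, 116.4]
tcp_rot: [0.974, 0.227, -0.0, -0.001]
wrist_force: [-0.2, 0.6, 1.5]
finger_gap: -0.2
grasp_force: 0.5
```

Call:
send_rows([
  [[0,0,0],[0,0,0.03],0],
  [[0,0,0],[0,0,0.06],0],
  [[0,0,0],[0,0,0.08],0],
  [[0,0,0],[0,0,0.08],0],
])

```text
t: 7.25
eef_pos: [460.8, -340.2, 112.6]
tcp_rot: [0.974, 0.227, 0.001, 0.0]
wrist_force: [-9.1, 9.0, 37.3]
finger_gap: 0.2
grasp_force: 16.8
```

Run:
```python
from h import *
b=ctrl.grab_frame("scene")[110:290,190:410,::-1]
cv2.imwrite("pics/m5.png",cv2.resize(b,None,fx=3.3,fy=3.3,interpolation=cv2.INTER_CUBIC))
s=ctrl.get_state();print(s["eef_pos"],s["wrist_force"],s["t"])
```

```text
[ 460.81615206 -340.15276656  112.64348124] [-9.10716028  9.82383583 36.70190868] 7.3
```

View pics/m5.png

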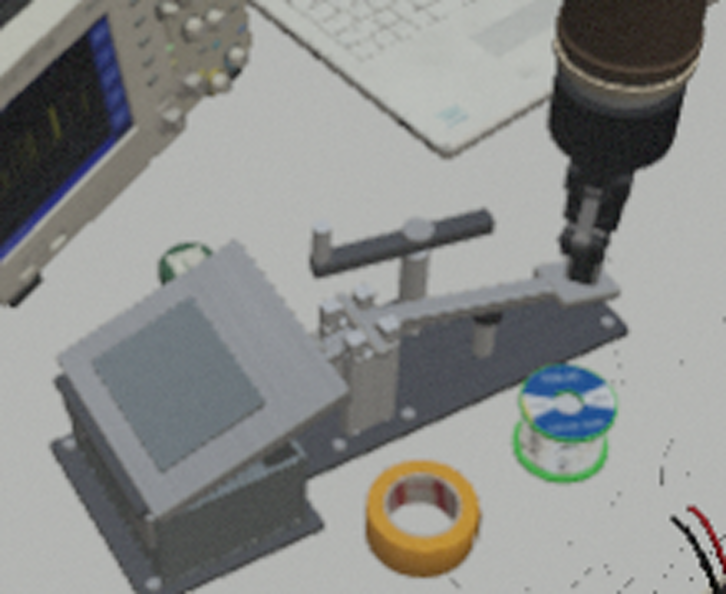

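The lever lies on the bumper at (487,320), the lid is open and the pin is in its fork. A 37 N push is more than needed and could pry the pin up over the bumper, so I'll ease off.

Call:
send_rows([
  [[0,0,0],[0,0,-0.02],0],
  [[0,0,0],[0,0,-0.03],0],
  [[0,0,0],[0,0,-0.03],0],
  [[0,0,0],[0,0,-0.03],0],
])

```text
t: 7.7
eef_pos: [460.6, -340.3, 113.7]
tcp_rot: [0.974, 0.227, 0.001, 0.0]
wrist_force: [-3.1, 4.5, 18.0]
finger_gap: 0.1
grasp_force: 7.8
```

Call:
send_rows([
  [[0,0,0],[0,0,-0.01],0],
  [[0,0,0],[0,0,-0.01],0],
  [[0,0,0],[0,0,-0.01],0],
  [[0,0,0],[0,0,-0.01],0],
  [[0,0,0],[0,0,-0.01],0],
])

```text
t: 8.2
eef_pos: [460.5, -340.3, 114.2]
tcp_rot: [0.974, 0.227, 0.001, 0.0]
wrist_force: [-1.9, 4.0, 12.0]
finger_gap: -0.1
grasp_force: 5.3
```

Run:
```python
from h import *
b=ctrl.grab_frame("scene")[110:290,190:410,::-1]
cv2.imwrite("pics/m6.png",cv2.resize(b,None,fx=3.3,fy=3.3,interpolation=cv2.INTER_CUBIC))
```

```text
(no output)
```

View pics/m6.png

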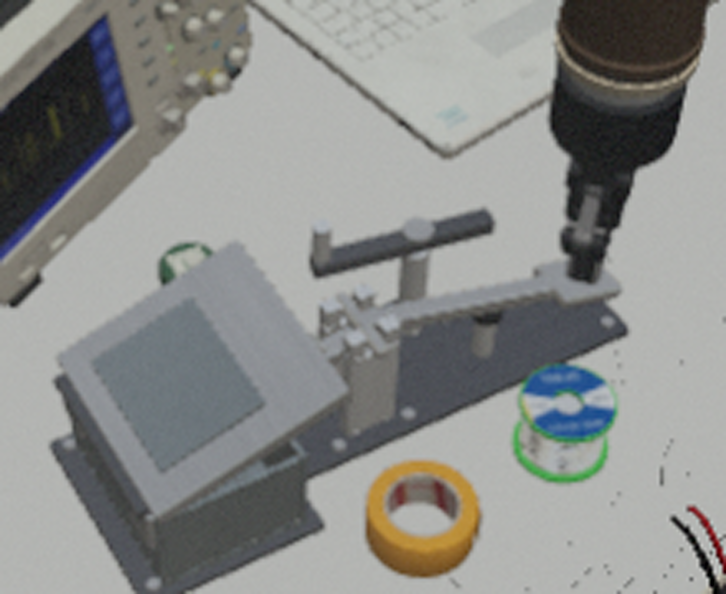

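The lever is still on its bumper at (487,320), held with 12 N. The lid is up, the pin is seated, and the jar, tape and reel haven't moved. I'm handing it in.

```bash
python3 -c "
from plant import ctrl
print(ctrl.finish_job())"
```

```text
the job is handed in; nothing more can be done
None
```

The job is handed in at about 8 s of the 48 s allowed: the stop is at its end, and the arm is holding the lever on its bumper with about 12 N, lid open; the hand-in returned no verdict.

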